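# Set the feed-gate dial to the tagged mark, coming up from below

### The job

The tag lying on the clipboard tells which of the three tabs on the sloping dial the pointer must be set to: the tab with the same outline. The dial's drive has play, so wind the pointer anticlockwise with the bar knob until it is at least half-way to the next tab below the right one (the same distance below it if it is the lowest), then come up to it clockwise and leave the pointer at the middle of that tab, with the play still taken up clockwise. Let go of the knob, and leave the tags where they are.

Things in the scene. Friction and masses are not known exactly. Their poses are not given: they have to be found in the camera images.
- axis (a point): Centre of the dial face, on the axis of pointer and knob, 95 mm above the work surface. The dial is an aluminium plate, 290 x 370 mm, on a low stand, sloping 0.35 rad (20 degrees), rising away from the robot. z: outward normal of the face, the turning axis, leaning to the robot; x: up the slope to the middle (round) tab; y: left. 'Clockwise' is as seen looking down on the face.
- pointer (a joint): Angle of the pointer in rad, growing clockwise, stops at 0 and 3.3. It points at the fork tab at 1.05, the round tab at 1.70 and the diamond tab at 2.35 ('below' means smaller, anticlockwise). It starts above all three tabs, at about 2.65 to 3.0. It is stiff to turn (about 0.13 N m) and stays where it is left.
- pointer_tip (a point): Tip of the pointer, a flat dark steel hand, 12 mm wide narrowing to 4 mm, tip 110 mm from the axis and 5 mm above the face. x points outward along the pointer, z along the axis, y anticlockwise.
- knob_grip (a point): Centre of the black bar knob, on the axis 52 mm above the face: 80 mm long (x, towards knob_end), 16 wide (y), 30 high (z); pinch its width along the tilted axis. It drives the pointer with 0.5 rad of free play: turned clockwise the bar first leads the pointer by 0.25 rad, then pushes it; anticlockwise it lags by 0.25 rad, then pushes it back. It starts anywhere in the play.
- knob_end (a point): The end of the bar knob that belongs to the pointer tip's side, marked by a light line on top, 40 mm from the axis, 52 mm above the dial face. Seen in pointer_tip's axes its y is about -10 mm when the play is taken up clockwise and about +10 mm when taken up anticlockwise.
- mark_fork (a point): Point on the dial that the pointer tip meets when set to the fork tab: 110 mm from the axis, 5 mm above the face. The tab is a flat dark steel U with two prongs outward, 46 mm wide, fixed to the face just outside this point; a black line marks its middle. Lowest tab (left).
- mark_round (a point): The same for the round tab, a disc of 46 mm diameter. Middle tab.
- mark_diamond (a point): The same for the diamond tab, a square of 34 mm set on its corner. Highest tab (right).
- board_spot (a point): Middle of the clipboard's paper, where the sample tag lies (within 30 mm). A flat brown board 240 x 160 x 6 mm with a steel clip, left or right of the dial. The two other tags lie in a grey tray on the other side.
- tag_fork_mid (a point): Loose flat dark steel tag with a fork head like the fork tab, about 83 mm long and 5 mm thick, stem 16 mm wide; this point is near its middle. The tag nearest the board_spot is the sample.
- tag_round_mid (a point): The same, with a round head of 46 mm diameter.
- tag_diamond_mid (a point): The same, with a diamond head, 34 mm square on its corner.
Things that resemble listed ones, but are neither listed nor needed, are in the scene too. What is shaped like the part that bears tag_fork_mid but orange is not meant.

How it is judged:
By the outcome, as a careful person would: the job done as asked, in the order asked, and still so for the second after the job is handed in, with the robot touching nothing.
It also fails if it takes over 69 s, if anything falls off the work surface, if the arm or the gripper's body presses on something with over 40 N, if the wrist force passes 120 N, or if a joint passes its speed limit or range.

### The arm

A 6-joint arm with a two-finger parallel gripper is mounted at the origin on the work surface. World frame = base frame: x ahead of the robot, y to its left, z up, the work surface at z = 0. Lengths are in mm, angles in rad, forces in N, time in s.
With the tool pointing down it reaches from about 275 to 725 mm from the base axis. Payload 5.6 kg.
Tool frame: the origin (TCP) lies at the very end of the fingers, on their centre line; the grasp point (between the pads) lies 19 mm behind it; z points along the fingers, y is the direction in which the jaws open and shut (so a half turn about z gives the same grasp; the last joint's range is limited). The gripper opens to 85 mm and grips with 20 to 120 N. Pads are 22 mm wide; open, the fingers measure 114 mm over their backs; the gripper's body (76 mm by 85 mm) begins 54 mm behind the grasp point. The pads swing forward as they close: fully open they stand 13 mm farther back than shut.
Start: joints at [-0.858, 0.255, 0.108, 0, -1.424, -0.285], TCP at [228.196, -500.419, 231.283] pointing down, gripper open.
Joint ranges: [-2.95, 2.95], [-1.21, 1.97], [-1.09, 1.5], [-2.87, 1.71], [-2.94, -0.07], [-3.05, 3.05]. Speed limits (rad/s): [2.57, 2.57, 3.14, 3.14, 3.14, 3.14].

### API

Orientations are given as a 3x3 rotation matrix whose columns are the frame's x, y, z axes.
In Python, from cell import get_state, camera, job_done, boxes_of, silhouettes gives the robot as it stands.
- The arm moves only by the tool arm_command, never from a script. Its argument "steps" is a list of rows, each a list of 6 numbers: the shift along the tool's x, y, z each as a share of 25 cm, from -1 to 1, then the turn, a rotation vector about the tool's x, y, z each as a share of 1.5 rad, from -1 to 1. A call has 1 to 20 rows; each row is the pose to reach, as a shift and turn from the pose measured when the call began, along the tool's axes at that moment; what a row does not reach only later rows make up. A row lasts 1/8 s, in which the tool goes at most 62.5 mm and 10.7 degrees, less where a joint would pass 70% of its speed; a pose out of reach is approached as far as the arm can. A call with a number of a shift or a turn outside -1 to 1 is refused whole. A call with a gripper value outside its range is refused whole. "fingers" is the finger opening in mm, from 0 to 85.4, set as the call begins (left out, the last holds). The fingers move at their own pace and stop on an object; the grip force is fixed at half the most. Time passes only in rows, so rows that repeat a pose let the fingers close. It gives the time, the measured TCP pose, the force and the opening at its end, in the units of the state.
- get_state(): the state, without advancing time (a new reading comes with each control period).
- camera(name): name is "scene" or "top"; returns a dict with "frame" (400x640x3 uint8, red, green, blue), "z_map" (400x640 float32, mm along the optical axis (not along the pixel's ray), 0 where there is no reading), "camera_matrix" (3x3 intrinsics, pixels), "k1" (the pictures are not rectified: a ray, as slopes to the right and down, at radius r is drawn at 1 + k1 r^2 times it, then the intrinsics apply), "R" (3x3) and "t" (3): a world point X has camera coordinates R X + t. Camera axes: x right, y down, z forward; pixel columns grow to the right and rows downward; lengths in mm; the calibration is good to about 2 mm. A picture is of the moment at which its call begins.
- job_done(): hands the job in, once; it reports no verdict.
Trained networks look in the newest picture that a camera, given by its name, has taken for a name from the list of things; names that differ only in an ending like _2 or _b are one class to them, and where a whole thing is asked for, a point or a joint stands for the part that bears it (a point fixed in the world has none). Each returns a list of dicts, best first, with "p" (0 to 1); they miss things now and then, are a little off and sometimes report something else, mostly with a low value. They report only what shows in the picture. A call takes as long as a camera call. They do not tell look-alikes from the thing itself.
- boxes_of(camera, label): "bbox" ([left, top, width, height] in pixels, round what is visible of it).
- silhouettes(camera, label): "pixels" (400x640 bool, what is visible of it) and "bbox" ([left, top, width, height] in pixels, round what is visible of it).
The state is a dict: "time": time; "joint_pos": joint angles; "joint_vel": joint speeds; "joint_efforts": joint torques, N m; "tcp_pos": TCP position; "tcp_rot": TCP orientation; "force": force on the tool from outside, world axes, zero at the start; "ft_torque": the same for the moment, N m; "finger_gap": opening from 0.0 (shut) to 1.0 (fully open).
Only numpy, scipy, OpenCV 4.12 (cv2) and the standard library are available. Lean on these libraries where they do the work, as an engineer would, in place of code of your own. Each camera call takes 0.05 s, during which the arm holds its last target.

## Working session

There is one attempt and no reset: what is moved stays moved. The work goes in short steps, Python scripts to look and compute and a tool call to move; the robot and the scene stay as the last step left them, time stands still between calls to the robot, and variables do not carry over. Pictures are saved under pics/ and viewed, and the job is handed in when it is done.

Besides the shell and the picture viewer there is one more tool, called after "Emit:" as a command line: name --pt "numbers of a row" for each row, then --argument value for the rest. arm_command: Moves the arm, as the interface text tells. Its arguments: {"type":"object","properties":{"steps":{"type":"array","items":{"type":"array","items":{"type":"number","minimum":-1,"maximum":1}}},"fingers":{"type":"number"}},"required":["steps"]}

```bash
mkdir -p pics; ls; python3 - <<'E'
from cell import *
import cv2, pickle
s=get_state(); print({k:s[k] for k in s})
for n in ("scene","top"):
    c=camera(n); pickle.dump(c,open(f"{n}0.pkl","wb"))
    cv2.imwrite(f"pics/{n}0.png",c["frame"][:,:,::-1])
    print(n,c["camera_matrix"],c["k1"],c["R"],c["t"])
E
```

```text
pics
{'time': 0.0, 'joint_pos': array([-8.58395112e-01,  2.55767542e-01,  1.06987255e-01, -5.03387121e-04,
       -1.42389650e+00, -2.84612842e-01]), 'joint_vel': array([-8.61850517e-04, -7.96366369e-04,  1.99339638e-03,  3.63785212e-04,
        9.19714312e-06,  3.26442664e-04]), 'joint_efforts': array([ 6.21311574e-04, -3.86627841e+01,  2.37943125e+01,  5.36491781e+00,
       -6.07785681e-03,  4.56315740e-05]), 'tcp_pos': array([ 228.03090016, -499.94761401,  230.37375082]), 'tcp_rot': array([[-9.09916227e-01, -4.14791193e-01, -8.52300909e-04],
       [-4.14792066e-01,  9.09914548e-01,  1.74860709e-03],
       [ 5.02141727e-05,  1.94461362e-03, -9.99998108e-01]]), 'force': array([0.56114078, 0.31285227, 0.92533874]), 'ft_torque': array([0.03232841, 0.06070527, 0.03089591]), 'finger_gap': 0.9964969251986574}
scene [[451.00108728   0.         322.92583179]
 [  0.         451.00108728 203.50335499]
 [  0.           0.           1.        ]] -0.07592024423164165 [[ 0.73667001  0.67619869  0.00852241]
 [ 0.5521668  -0.59417486 -0.58486585]
 [-0.39042171  0.43555892 -0.81108527]] [-336.79355619 -245.19197264 1754.58005958]
top [[361.81220061   0.         322.9727407 ]
 [  0.         361.81220061 204.89387234]
 [  0.           0.           1.        ]] -0.006616790083785875 [[ 0.02093111 -0.99934126  0.02964685]
 [-0.99547788 -0.02358011 -0.0920205 ]
 [ 0.09265896 -0.02758669 -0.99531567]] [-103.81070046  519.69785908 1219.28131438]
```

View pics/scene0.png

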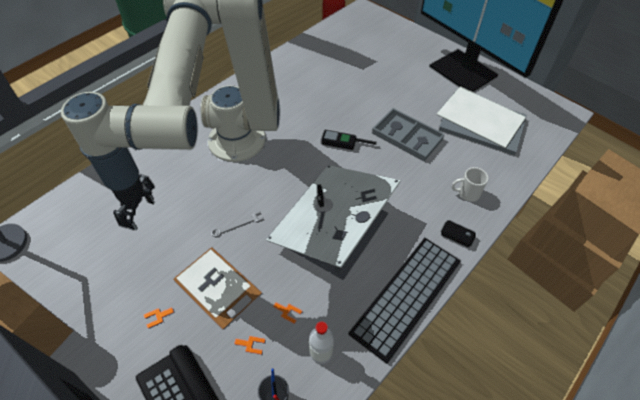

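View pics/top0.png

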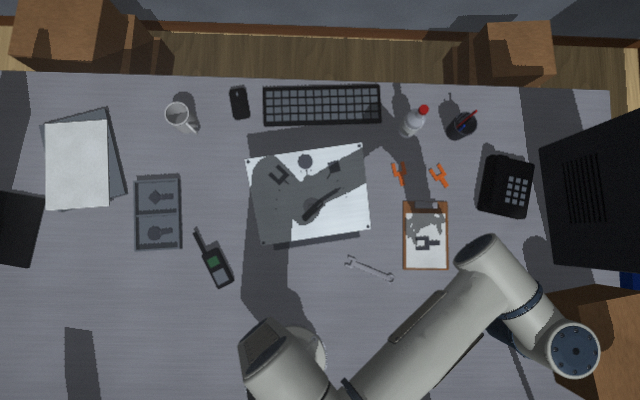

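```bash
python3 - <<'E'
import cv2
im=cv2.imread("pics/top0.png"); a=cv2.resize(im[130:255,235:380],None,fx=5,fy=5,interpolation=cv2.INTER_CUBIC)[:600,:725]
cv2.imwrite("pics/dial0.png",a)
b=cv2.resize(im[195:275,395:455],None,fx=6,fy=6,interpolation=cv2.INTER_CUBIC)
c=cv2.resize(im[170:255,130:190],None,fx=6,fy=6,interpolation=cv2.INTER_CUBIC)
import numpy as np
cv2.imwrite("pics/tags0.png",np.hstack([b[:480],c[:480]]))
im=cv2.imread("pics/scene0.png"); a=cv2.resize(im[155:280,260:410],None,fx=5,fy=5,interpolation=cv2.INTER_CUBIC)[:600]
cv2.imwrite("pics/dials0.png",a)
E
```

```text
(no output)
```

View pics/dial0.png

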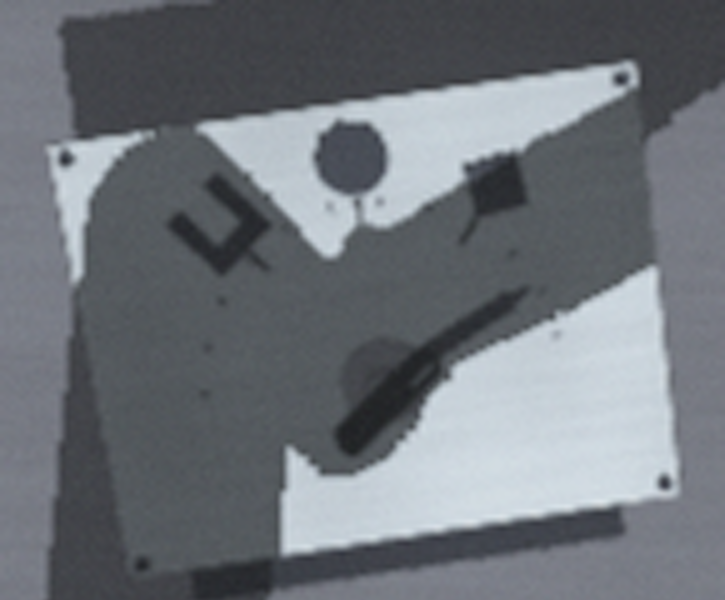

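View pics/tags0.png

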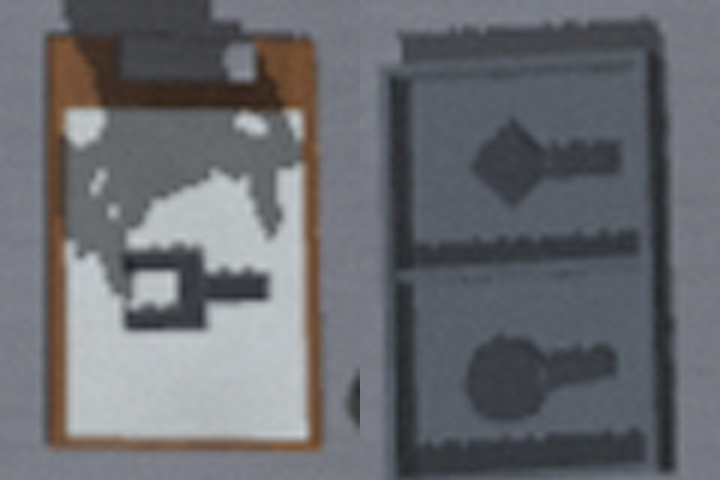

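View pics/dials0.png

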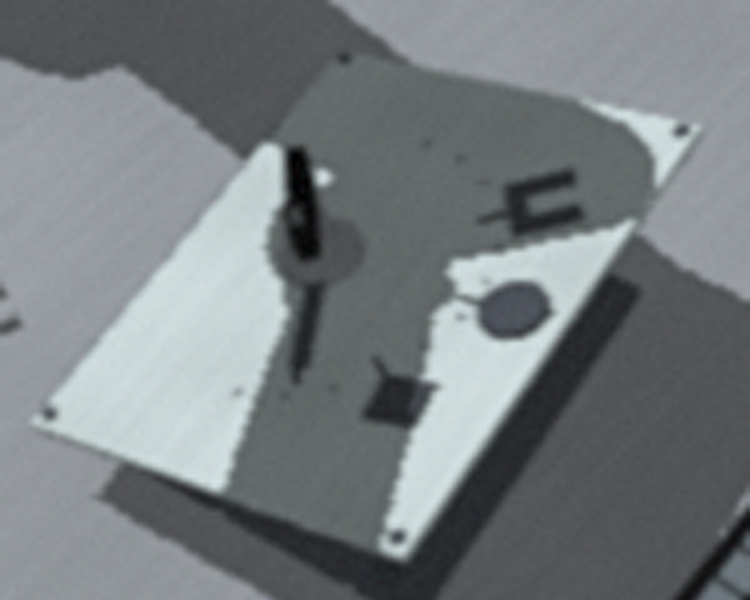

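```bash
cat > h.py <<'E'
import numpy as np, cv2, pickle
def rays(c,uv):
    K=c["camera_matrix"]; uv=np.atleast_2d(uv).astype(float)
    d=(uv-[K[0,2],K[1,2]])/K[0,0]; r=d.copy()
    for _ in range(20): r=d/(1+c["k1"]*(r**2).sum(1,keepdims=True))
    return np.c_[r,np.ones(len(r))]
def proj(c,X):
    X=np.atleast_2d(X); p=X@c["R"].T+c["t"]; r=p[:,:2]/p[:,2:]
    r=r*(1+c["k1"]*(r**2).sum(1,keepdims=True)); K=c["camera_matrix"]
    return r*K[0,0]+[K[0,2],K[1,2]]
def unproj(c,uv,z): return (rays(c,uv)*np.reshape(z,(-1,1))-c["t"])@c["R"]
def onplane(c,uv,n,d):
    o=-c["R"].T@c["t"]; v=rays(c,uv)@c["R"]
    s=(d-o@n)/(v@n); return o+s[:,None]*v
def cloud(c):
    h,w=c["z_map"].shape; u,v=np.meshgrid(np.arange(w),np.arange(h))
    return unproj(c,np.c_[u.ravel(),v.ravel()],c["z_map"].ravel()).reshape(h,w,3)
E
python3 - <<'E'
from h import *
from cell import *
for n,poly in (("top",[(250,165),(358,150),(366,225),(266,240)]),("scene",[(275,237),(330,170),(393,183),(340,258)])):
    c=pickle.load(open(n+"0.pkl","rb")); X=cloud(c)
    m=np.zeros((400,640),np.uint8); cv2.fillPoly(m,[np.array(poly)],1)
    P=X[(m>0)&(c["z_map"]>0)]
    # robust plane
    A=np.c_[P[:,:2],np.ones(len(P))]; w=np.ones(len(P),bool)
    for _ in range(10):
        k=np.linalg.lstsq(A[w],P[w,2],rcond=None)[0]; r=P[:,2]-A@k; w=abs(r)<4
    nn=np.array([-k[0],-k[1],1]); L=np.linalg.norm(nn); nn/=L
    print(n,len(P),w.sum(),r[w].std(),"n",nn,"d",k[2]/L,"tilt",np.arccos(nn[2]),"yaw",np.arctan2(-nn[1],-nn[0]))
for n in ("top","scene"):
    camera(n)
    for l in ("pointer","pointer_tip","knob_grip","knob_end","mark_fork","mark_round","axis","tag_fork_mid","tag_round_mid","tag_diamond_mid","board_spot","mark_diamond"):
        try: print(n,l,[(np.round(b["bbox"],1).tolist(),round(b["p"],2)) for b in boxes_of(n,l)][:4])
        except Exception as e: print(n,l,e)
E
```

```text
top 8134 6845 1.8853556619593261 n [-0.34029348 -0.05870775  0.93848481] d -81.17895137027745 tilt 0.352580281833772 yaw 0.1708392446988334
scene 5573 4658 1.8738283507657358 n [-0.33873104 -0.06022154  0.93895402] d -77.9737360150244 tilt 0.3512190166906021 yaw 0.17594731737987476
top pointer [([300.6, 189.5, 39.0, 33.2], 0.89)]
top pointer_tip [([302.7, 186.0, 35.9, 36.7], 0.95)]
top knob_grip [([303.2, 199.1, 20.2, 21.1], 0.62)]
top knob_end [([302.1, 197.7, 21.2, 26.5], 0.72)]
top mark_fork [([246.8, 142.5, 124.3, 101.9], 0.61)]
top mark_round [([243.8, 140.5, 125.3, 104.0], 0.69)]
top axis [([247.4, 138.9, 124.0, 106.0], 0.63)]
top tag_fork_mid [([413.5, 236.2, 20.9, 14.2], 0.7), ([429.5, 162.9, 20.4, 22.3], 0.7), ([389.5, 161.6, 15.1, 23.2], 0.49)]
top tag_round_mid [([145.8, 226.4, 26.5, 13.3], 0.51)]
top tag_diamond_mid [([150.7, 189.7, 17.6, 11.6], 0.74)]
top board_spot [([400.9, 201.4, 48.5, 66.1], 0.77)]
top mark_diamond [([247.9, 144.3, 121.6, 100.3], 0.83), ([149.6, 192.5, 20.8, 12.9], 0.71)]
scene pointer [([196.7, 268.3, 25.7, 24.7], 0.68), ([415.2, 134.7, 13.3, 13.8],
[... 198 characters left out ...]
52), ([171.3, 250.0, 91.4, 79.9], 0.33)]
scene mark_fork [([268.9, 167.0, 131.4, 99.5], 0.55), ([314.2, 186.2, 14.6, 44.0], 0.27)]
scene mark_round [([267.9, 164.8, 132.5, 100.7], 0.83)]
scene axis [([266.0, 166.5, 131.9, 101.2], 0.91)]
scene tag_fork_mid [([146.8, 311.3, 22.1, 15.9], 0.73), ([275.0, 309.2, 26.2, 11.7], 0.68), ([197.4, 269.2, 27.2, 24.2], 0.64), ([234.0, 335.6, 30.4, 18.7], 0.63)]
scene tag_round_mid [([386.5, 118.9, 18.7, 17.5], 0.54)]
scene tag_diamond_mid [([411.8, 134.9, 14.6, 15.6], 0.48), ([196.1, 268.4, 29.6, 20.4], 0.16)]
scene board_spot [([175.8, 247.5, 84.6, 81.1], 0.93)]
scene mark_diamond [([313.9, 186.9, 17.7, 39.1], 0.73), ([263.7, 164.3, 138.9, 104.0], 0.56)]
```

```bash
python3 - <<'E'
from h import *
yaw=0.173; t=0.352
ex=np.array([np.cos(t)*np.cos(yaw),np.cos(t)*np.sin(yaw),np.sin(t)]); ey=np.array([-np.sin(yaw),np.cos(yaw),0]); n=np.cross(ex,ey); print(n)
for name,nom,d in (("top",n,-81.2),("scene",n,-78)):
    c=pickle.load(open(name+"0.pkl","rb"))
    # rectify dial: 0.5mm... 1mm/px grid
    gx,gy=np.meshgrid(np.arange(560),np.arange(480))
    # origin guess: plane pt under plate centre
    o0=np.array([450.,50.,0]); o0[2]=(d-o0[:2]@n[:2])/n[2]
    if name=="top": print(o0)
    P=o0+((240-gy.ravel())[:,None])*ex+((280-gx.ravel())[:,None])*ey
    uv=proj(c,P).astype(np.float32).reshape(480,560,2)
    im=cv2.remap(c["frame"],uv[...,0],uv[...,1],cv2.INTER_CUBIC)
    cv2.imwrite(f"pics/rect_{name}.png",im[:,:,::-1])
E
```

```text
[-0.33962932 -0.05934914  0.93868504]
[450.          50.          79.47357129]
```

View pics/rect_top.png

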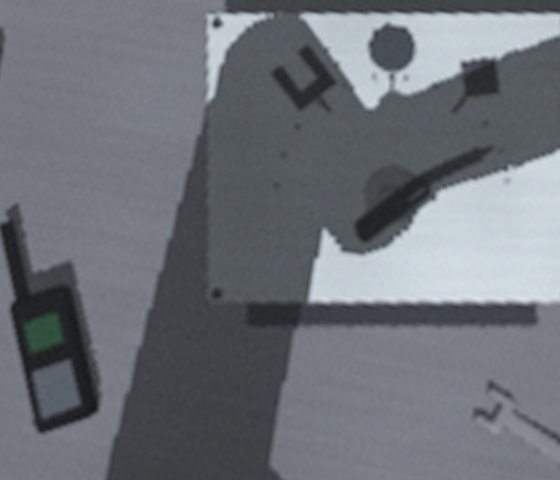

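View pics/rect_scene.png

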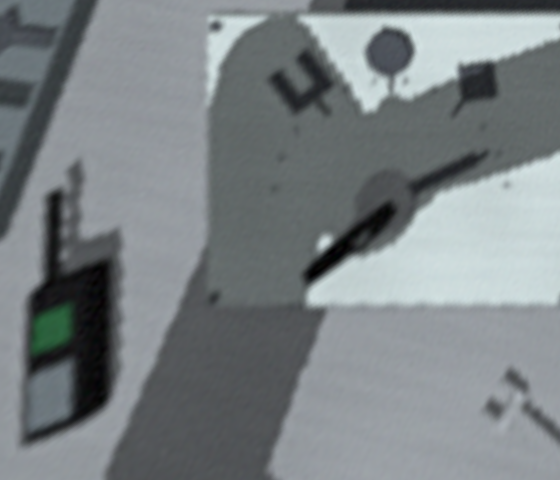

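```bash
cat >> h.py <<'E'
def basis(yaw=0.173,t=0.35):
    ex=np.array([np.cos(t)*np.cos(yaw),np.cos(t)*np.sin(yaw),np.sin(t)]); ey=np.array([-np.sin(yaw),np.cos(yaw),0]); return ex,ey,np.cross(ex,ey)
def rect(c,A,ex,ey,n,h,half=150,s=2):
    k=np.arange(-half*s,half*s+1)/s
    gx,gy=np.meshgrid(-k,-k)
    P=A+h*n+gy.ravel()[:,None]*ex+gx.ravel()[:,None]*ey
    uv=proj(c,P).astype(np.float32).reshape(len(k),len(k),2)
    return cv2.remap(c["frame"],uv[...,0],uv[...,1],cv2.INTER_CUBIC)[:,:,::-1]
E
python3 - <<'E'
from h import *
ex,ey,n=basis(0.173,0.352)
for d,row,col,nm in ((-81.2,194,392,"top"),(-78,198,391.5,"scene")):
    o0=np.array([450.,50.,0]); o0[2]=(d-o0[:2]@n[:2])/n[2]
    print(nm,o0+(240-row)*ex+(280-col)*ey)
A=np.array([490,-50,95.])
ex,ey,n=basis()
A=np.array([0.5*(492.8)+.5*490,-52,95.])
E
```

```text
top [511.81445577 -52.8953026   95.33326111]
scene [508.02969426 -53.04910093  97.36318184]
```

```bash
python3 - <<'E'
from h import *
ex,ey,n=basis()
A=np.array([510,-53,95.])
for h,nm in ((3,"face"),(67,"knob")):
    L=[]
    for cam in ("top","scene"):
        c=pickle.load(open(cam+"0.pkl","rb"))
        im=np.ascontiguousarray(rect(c,A,ex,ey,n,h,90 if h>10 else 180,2 if h>10 else 1))
        C=im.shape[0]//2; s=2 if h>10 else 1
        if h<10:
            for r in (110,):
                cv2.circle(im,(C,C),r,(0,0,255),1)
            for a in (-.65,0,.65):
                cv2.line(im,(int(C+60*np.sin(a)),int(C-60*np.cos(a))),(int(C+170*np.sin(a)),int(C-170*np.cos(a))),(0,255,0),1)
        else: im=im
        cv2.drawMarker(im,(C,C),(255,0,255),0,10,1)
        L.append(im)
    cv2.imwrite(f"pics/r_{nm}.png",np.hstack(L)); print(L[0].shape)
# knob top cloud
c=pickle.load(open("top0.pkl","rb")); X=(cloud(c)-A)@np.c_[ex,ey,n]
for cam in ("top","scene"):
    c=pickle.load(open(cam+"0.pkl","rb")); X=(cloud(c)-A)@np.c_[ex,ey,n]
    m=(c["z_map"]>0)&(np.hypot(X[...,0],X[...,1])<70)&(X[...,2]>58)&(X[...,2]<90)
    Q=X[m]; print(cam,len(Q),Q.mean(0),Q.std(0))
    if len(Q):
        w,v=np.linalg.eigh(np.cov(Q[:,:2].T)); print(w,v[:,1],(Q[:,:2]@v[:,1]).min(),(Q[:,:2]@v[:,1]).max())
E
```

```text
(361, 361, 3)
(361, 361, 3)
top 137 [ 5.9775236   1.63014037 66.24728048] [14.22447447 18.59672253  2.66857389]
[ 21.23300339 530.97144874] [-0.5985016   0.80112161] -41.8754259244641 36.8450993455596
scene 101 [ 4.84180514 -4.00369973 67.97757094] [15.35501692 20.11880944  2.93727557]
[ 22.60533286 624.34313531] [-0.59847937  0.80113822] -45.47608070820444 37.80608425736233
```

View pics/r_face.png

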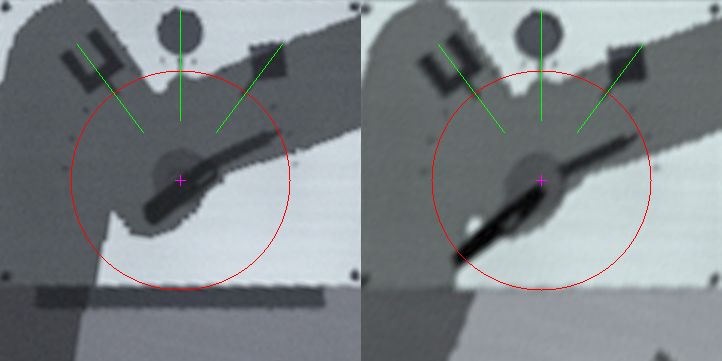

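View pics/r_knob.png

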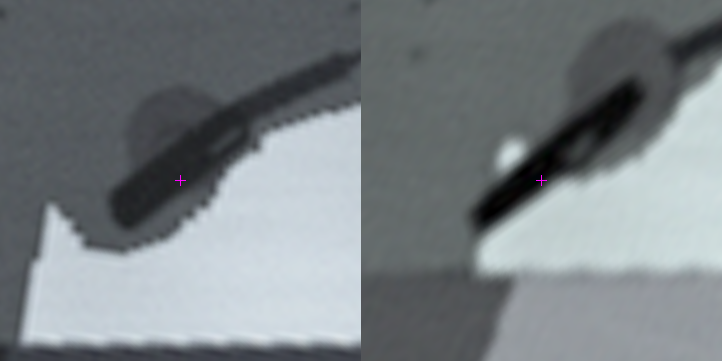

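```bash
cat >> h.py <<'E'
def boxhull(c,ctr,ax,ay,az,L,W,H,shape=(400,640),sub=4):
    P=np.array([ctr+sx*L/2*ax+sy*W/2*ay+sz*H/2*az for sx in(-1,1) for sy in(-1,1) for sz in(-1,1)])
    uv=proj(c,P)
    return cv2.convexHull(uv.astype(np.float32))[:,0]
E
python3 - <<'E'
from h import *
from scipy.optimize import minimize
ex,ey,n=basis(); A=np.array([510,-53,95.])
obs={}
for cam,roi in (("top",(285,345,180,230)),("scene",(300,340,175,240))):
    c=pickle.load(open(cam+"0.pkl","rb"))
    g=c["frame"].max(2).astype(np.uint8); x0,x1,y0,y1=roi
    S=6
    G=cv2.resize(g[y0:y1,x0:x1],None,fx=S,fy=S,interpolation=cv2.INTER_CUBIC)
    cv2.imwrite(f"pics/k_{cam}.png",cv2.convertScaleAbs(G,alpha=2)); obs[cam]=(c,G,x0,y0,S)
    print(np.percentile(g[y0:y1,x0:x1],[1,3,5,8,10,15,30]))
def cost(p,cams,draw=False):
    tot=0
    for cam in cams:
        c,G,x0,y0,S=obs[cam]
        a=p[2]; ax=np.cos(a)*ex+np.sin(a)*ey; ay=-np.sin(a)*ex+np.cos(a)*ey
        ctr=A+p[0]*ex+p[1]*ey+52*n
        h=(boxhull(c,ctr,ax,ay,n,80,16,30)-[x0,y0]+.5)*S-.5
        m=np.zeros(G.shape,np.uint8); cv2.fillConvexPoly(m,(h*16).round().astype(np.int32),255,cv2.LINE_AA,4)
        M=m/255.; D=np.clip((62-G.astype(float))/20,0,1)
        tot+=((M-D)**2).sum()/S/S
        if draw:
            v=cv2.cvtColor(cv2.convertScaleAbs(G,alpha=2),cv2.COLOR_GRAY2BGR)
            cv2.polylines(v,[(h*16).round().astype(np.int32)],True,(0,255,0),1,cv2.LINE_AA,4); cv2.imwrite(f"pics/kf_{cam}.png",v)
    return tot
for cams in (["top"],["scene"],["top","scene"]):
    best=None
    for a0 in (2.0,2.2,2.4):
        r=minimize(cost,[4,0,a0],args=(cams,),method="Nelder-Mead",options=dict(initial_simplex=[[4,0,a0],[9,0,a0],[4,5,a0],[4,0,a0+.15]]))
        if best is None or r.fun<best.fun: best=r
    print(cams,best.x,best.fun); cost(best.x,cams,True)
E
```

```text
[39. 42. 50. 61. 71. 85. 94.]
[ 11.99  32.97  44.    59.    70.    84.   102.7 ]
['top'] [ 4.36445189 -1.39540867  2.25169276] 46.72239726173694
['scene'] [-2.40022654  3.69863223  2.28110515] 104.52841596714939
['top', 'scene'] [ 3.44071534 -1.00250455  2.2697743 ] 156.4107072867273
```

```bash
cd pics; python3 -c "
import cv2,numpy as np
a=cv2.imread('kf_top.png');b=cv2.imread('kf_scene.png');h=max(a.shape[0],b.shape[0])
cv2.imwrite('kf.png',np.hstack([cv2.copyMakeBorder(x,0,h-x.shape[0],0,0,cv2.BORDER_CONSTANT) for x in(a,b)]))"
```

```text
(no output)
```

View pics/kf.png

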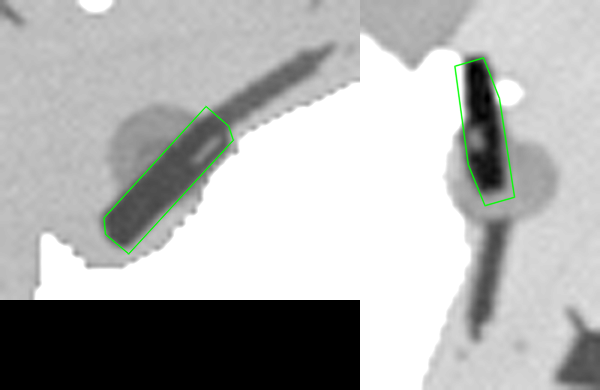

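```bash
cat >> h.py <<'E'
from scipy.spatial.transform import Rotation as Ro
AX=np.array([513,-52.5,95.]); KA0=-0.88
def pose(knob_dir, h, A=AX):
    """tool pose: TCP h above face on axis, tool x opposite to knob_end; knob_dir = dial angle ccw from ex of knob end"""
    ex,ey,n=basis()
    x=-(np.cos(knob_dir)*ex+np.sin(knob_dir)*ey); z=-n; y=np.cross(z,x)
    return A+h*n, np.c_[x,y,z]
def delta(s,p,R):
    R0=s["tcp_rot"]; return np.round(np.r_[R0.T@(p-s["tcp_pos"])/250, Ro.from_matrix(R0.T@R).as_rotvec()/1.5],4)
E
python3 - <<'E'
from h import *
from cell import get_state
s=get_state(); p,R=pose(KA0,130); print(p,R); print(delta(s,p,R))
E
```

```text
[469.08869122 -60.17336161 217.11845267] [[-0.72226184  0.60352546  0.3377793 ]
 [ 0.65620524  0.75227031  0.05902586]
 [-0.21847773  0.26428467 -0.93937271]]
[-1.6074  1.2025  0.0567 -0.0757 -0.2343  0.7484]
```

Emit:
arm_command --pt "-0.1 0.08 0 -0.01 -0.03 0.09" --pt "-0.2 0.16 0 -0.02 -0.06 0.19" --pt "-0.35 0.26 0 -0.03 -0.1 0.3" --pt "-0.5 0.38 0 -0.05 -0.14 0.41" --pt "-0.65 0.5 0 -0.06 -0.18 0.53" --pt "-0.8 0.6 0 -0.07 -0.22 0.64" --pt "-0.8 0.6 0 -0.076 -0.234 0.748" --pt "-0.8 0.6 0 -0.076 -0.234 0.748" --pt "-0.8 0.6 0 -0.076 -0.234 0.748" --fingers 60

```text
time: 2.52
tcp_pos: [347.9, -281.3, 231.3]
tcp_rot: [[-0.725, 0.601, 0.337], [0.654, 0.754, 0.06], [-0.218, 0.264, -0.94]]
force: [0.3, -0.0, -0.1]
finger_gap: 0.701
```

```bash
python3 - <<'E'
from h import *
from cell import get_state
s=get_state(); p,R=pose(KA0,130); print(s["time"],s["joint_pos"],s["force"]); print(delta(s,p,R))
E
```

```text
2.525 [-0.52203952 -0.08492087 -0.23231851 -0.24187333 -1.16196503 -1.68498056] [ 0.31292128 -0.03500684 -0.05163295]
[ 2.394e-01  9.436e-01  2.696e-01 -0.000e+00 -7.000e-04  2.200e-03]
```

Emit:
arm_command --pt "0.04 0.17 0.05 0 0 0" --pt "0.1 0.38 0.11 0 0 0" --pt "0.16 0.62 0.18 0 0 0" --pt "0.21 0.82 0.235 0 0 0" --pt "0.239 0.944 0.27 0 0 0.002" --pt "0.239 0.944 0.27 0 0 0.002" --pt "0.239 0.944 0.27 0 0 0.002"

```text
time: 3.4
tcp_pos: [469.3, -60.6, 216.8]
tcp_rot: [[-0.724, 0.603, 0.336], [0.655, 0.753, 0.059], [-0.217, 0.263, -0.94]]
force: [-0.5, 0.6, -0.1]
finger_gap: 0.7
```

```bash
python3 - <<'E'
from h import *
from cell import *
s=get_state(); p,R=pose(KA0,40); print(s["time"],s["joint_pos"],s["force"],s["finger_gap"]); print(delta(s,p,R))
L=[]
for n in ("top","scene"):
    c=camera(n); pickle.dump(c,open(f"{n}1.pkl","wb"))
    uv=proj(c,AX+52*basis()[2])[0]; print(n,uv, proj(c,s["tcp_pos"]))
    x,y=int(uv[0])-35,int(uv[1])-45
    im=cv2.resize(c["frame"][y:y+75,x:x+70,::-1],None,fx=5,fy=5,interpolation=cv2.INTER_CUBIC)
    for h in (40,130): 
        q=(proj(c,AX+h*basis()[2])[0]-[x,y]+.5)*5; cv2.drawMarker(im,(int(q[0]),int(q[1])),(0,255,0),0,9,1)
    L.append(im)
cv2.imwrite("pics/pre1.png",np.hstack(L))
E
```

```text
3.4 [ 0.21514085 -0.12321712 -0.40201908  0.01713329 -0.94402921 -2.49918612] [-0.52302695  0.64609153 -0.07427067] 0.7003205221757645
[ 0.001   0.0015  0.3588 -0.0007 -0.001   0.0008]
top [312.13876817 209.58777267] [[313.66107783 216.62502614]]
scene [320.33120126 196.28176127] [[312.97527396 178.18845625]]
```

View pics/pre1.png

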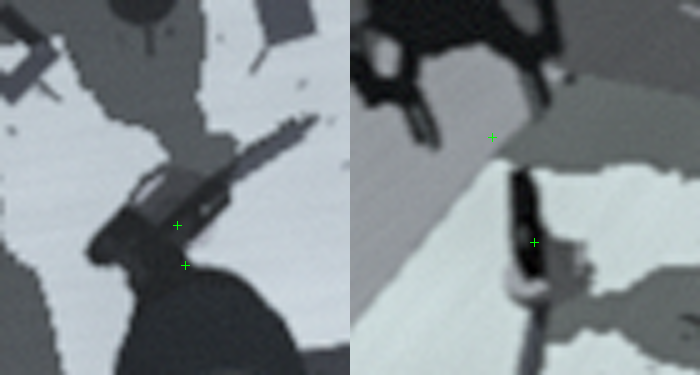

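Emit:
arm_command --pt "0 0 0.06 0 0 0" --pt "0 0 0.13 0 0 0" --pt "0 0 0.2 0 0 0" --pt "0 0 0.27 0 0 0" --pt "0 0 0.33 0 0 0" --pt "0.001 0.0015 0.358 0 0 0" --pt "0.001 0.0015 0.358 0 0 0"

```text
time: 4.38
tcp_pos: [499.2, -56.0, 132.9]
tcp_rot: [[-0.722, 0.605, 0.336], [0.657, 0.752, 0.059], [-0.217, 0.263, -0.94]]
force: [-1.1, -0.3, 1.0]
finger_gap: 0.704
```

```bash
python3 - <<'E'
from h import *
from cell import *
s=get_state(); p,R=pose(KA0,40); print(s["time"],s["joint_pos"],s["force"],s["finger_gap"]); print(delta(s,p,R))
L=[]
for n in ("top","scene"):
    c=camera(n); pickle.dump(c,open(f"{n}2.pkl","wb"))
    uv=proj(c,AX+52*basis()[2])[0]
    x,y=int(uv[0])-35,int(uv[1])-45
    im=cv2.resize(c["frame"][y:y+75,x:x+70,::-1],None,fx=5,fy=5,interpolation=cv2.INTER_CUBIC)
    L.append(im)
cv2.imwrite("pics/pre2.png",np.hstack(L))
E
```

```text
4.375 [ 0.21065132  0.00586232 -0.51186436  0.02027568 -0.70492976 -2.50275679] [-1.07587168 -0.29484525  1.01967178] 0.7044971357170869
[ 0.0023  0.0038  0.002  -0.0009 -0.0005 -0.0008]
```

View pics/pre2.png

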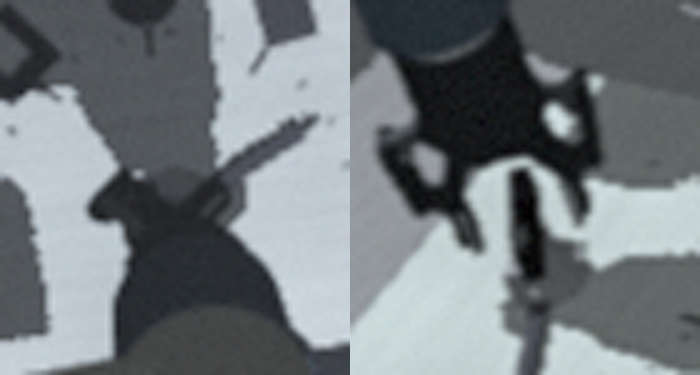

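Emit:
arm_command --pt "0 0 0 0 0 0" --pt "0 0 0 0 0 0" --pt "0 0 0 0 0 0" --pt "0 0 0 0 0 0" --pt "0 0 0 0 0 0" --fingers 22

```text
time: 5.1
tcp_pos: [499.6, -55.6, 133.7]
tcp_rot: [[-0.722, 0.604, 0.338], [0.657, 0.752, 0.059], [-0.218, 0.264, -0.939]]
force: [-0.0, -0.4, -0.2]
finger_gap: 0.261
```

Emit:
arm_command --pt "0 0 0 0 0 0" --pt "0 0 0 0 0 0" --pt "0 0 0 0 0 0" --fingers 5

```text
time: 5.48
tcp_pos: [499.5, -55.8, 133.8]
tcp_rot: [[-0.722, 0.604, 0.338], [0.657, 0.752, 0.059], [-0.219, 0.264, -0.939]]
force: [-1.5, -0.8, 4.0]
finger_gap: 0.172
```

```bash
python3 - <<'E'
from h import *
from cell import *
s=get_state(); p,R=pose(KA0,40); print(s["time"],s["joint_pos"],s["force"],s["ft_torque"],s["finger_gap"]*85.4); print(delta(s,p,R)); print("tool-frame force",s["tcp_rot"].T@s["force"])
E
```

```text
5.475 [ 0.21110131  0.00467802 -0.51113203  0.02073723 -0.7053744  -2.50282898] [-1.54044153 -0.76214872  3.95641279] [-0.49255084  1.35134393 -0.03412074] 14.714536015249955
[ 0.0036  0.0015  0.0049 -0.0002  0.0002 -0.0003]
tool-frame force [-0.25328832 -0.45846384 -4.28166894]
```

Emit:
arm_command --pt "0 0 0 0 0 -0.04" --pt "0 0 0 0 0 -0.1" --pt "0 0 0 0 0 -0.18" --pt "0 0 0 0 0 -0.27" --pt "0 0 0 0 0 -0.36" --pt "0 0 0 0 0 -0.4" --pt "0 0 0 0 0 -0.4"

```text
time: 6.35
tcp_pos: [499.9, -54.9, 134.1]
tcp_rot: [[-0.936, 0.091, 0.339], [0.118, 0.991, 0.06], [-0.33, 0.096, -0.939]]
force: [-1.5, 5.3, 2.8]
finger_gap: 0.179
```

```bash
python3 - <<'E'
from h import *
from cell import *
s=get_state(); p,R=pose(KA0+.6,40); print(s["time"],s["joint_pos"],s["force"],s["ft_torque"],s["finger_gap"]*85.4); print(delta(s,p,R)); print("tool-frame force",s["tcp_rot"].T@s["force"])
L=[]
for n in ("top","scene"):
    c=camera(n); pickle.dump(c,open(f"{n}3.pkl","wb"))
    L.append(np.ascontiguousarray(rect(c,AX,*basis(),5,130,1.4)))
cv2.imwrite("pics/w1.png",np.hstack(L))
E
```

```text
6.35 [ 0.21201016  0.0045982  -0.51046672  0.01927289 -0.70475359 -1.90348356] [-1.5119423   5.25597057  2.84596745] [1.82096058 1.22202458 0.70787979] 15.246800989567701
[ 0.0036 -0.0005  0.005   0.0008  0.0006 -0.0009]
tool-frame force [ 1.09723499  5.34602092 -2.86825079]
```

View pics/w1.png

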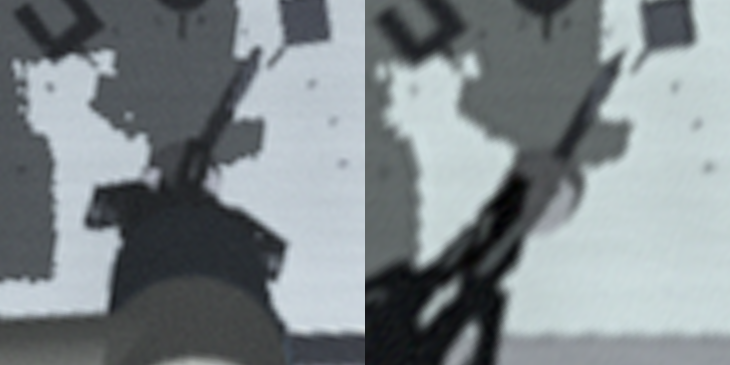

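Emit:
arm_command --pt "0 0 0 0 0 -0.04" --pt "0 0 0 0 0 -0.1" --pt "0 0 0 0 0 -0.18" --pt "0 0 0 0 0 -0.27" --pt "0 0 0 0 0 -0.36" --pt "0 0 0 0 0 -0.45" --pt "0 0 0 0 0 -0.54" --pt "0 0 0 0 0 -0.6" --pt "0 0 0 0 0 -0.6"

```text
time: 7.58
tcp_pos: [499.5, -53.5, 133.9]
tcp_rot: [[-0.655, -0.676, 0.338], [-0.701, 0.71, 0.063], [-0.283, -0.196, -0.939]]
force: [-5.7, 9.9, 5.8]
finger_gap: 0.171
```

```bash
python3 - <<'E'
from h import *
from cell import *
s=get_state(); p,R=pose(KA0+1.5,40); print(s["time"],s["joint_pos"],s["force"],s["ft_torque"],s["finger_gap"]*85.4); print(delta(s,p,R)); print("tool-frame force",s["tcp_rot"].T@s["force"])
E
```

```text
7.575 [ 0.21369444  0.00397502 -0.51027948  0.01615767 -0.70560416 -1.00495063] [-5.68671205  9.93232456  5.83852515] [3.37309921 2.46015495 1.35456509] 14.591829952705229
[ 0.0053 -0.003   0.0047  0.0015  0.002  -0.0024]
tool-frame force [-4.89213448  9.75370246 -6.7831003 ]
```

Emit:
arm_command --pt "-0.001 0.002 0 0 0 -0.04" --pt "-0.002 0.004 0 0 0 -0.1" --pt "-0.002 0.005 0 0 0 -0.18" --pt "-0.002 0.005 0 0 0 -0.27" --pt "-0.002 0.005 0 0 0 -0.36" --pt "-0.002 0.005 0 0 0 -0.45" --pt "-0.002 0.005 0 0 0 -0.52" --pt "-0.002 0.005 0 0 0 -0.54" --pt "-0.002 0.005 0 0 0 -0.54"

```text
time: 8.7
tcp_pos: [498.0, -52.6, 133.5]
tcp_rot: [[0.037, -0.941, 0.337], [-0.998, -0.017, 0.062], [-0.053, -0.338, -0.94]]
force: [-5.5, 1.0, 3.8]
finger_gap: 0.179
```

```bash
python3 - <<'E'
from h import *
from cell import *
s=get_state(); p,R=pose(KA0+2.31,40); print(s["time"],s["joint_pos"],s["force"],s["ft_torque"],s["finger_gap"]*85.4); print(delta(s,p,R)); print("tool-frame force",s["tcp_rot"].T@s["force"])
L=[]
for n in ("top","scene"):
    c=camera(n); pickle.dump(c,open(f"{n}4.pkl","wb"))
    L.append(np.ascontiguousarray(rect(c,AX,*basis(),5,130,1.4)))
cv2.imwrite("pics/w2.png",np.hstack(L))
E
```

```text
8.7 [ 0.21722822  0.00205296 -0.51361233  0.0182731  -0.70606853 -0.20146961] [-5.50801115  0.96837295  3.78775208] [0.07293144 2.20503803 0.18787434] 15.282668026174125
[ 0.0096 -0.0041  0.0048  0.0008  0.0021 -0.0035]
tool-frame force [-1.3688864   3.88556801 -5.35271054]
```

View pics/w2.png

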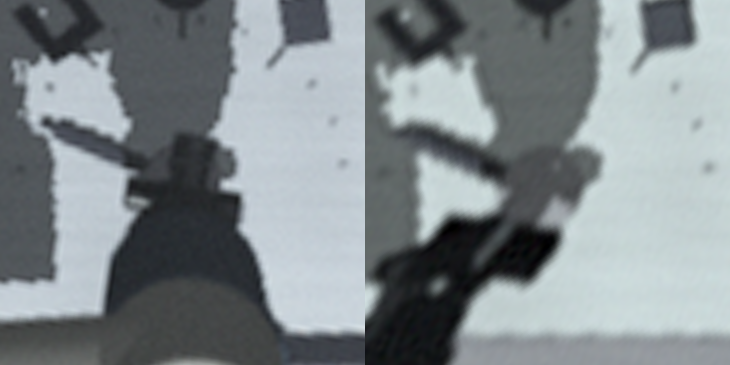

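Emit:
arm_command --pt "0 0 0 0 0 0.04" --pt "0 0 0 0 0 0.1" --pt "0 0 0 0 0 0.18" --pt "0 0 0 0 0 0.27" --pt "0 0 0 0 0 0.36" --pt "0 0 0 0 0 0.45" --pt "0 0 0 0 0 0.54" --pt "0 0 0 0 0 0.59" --pt "0 0 0 0 0 0.6" --pt "0 0 0 0 0 0.6"

```text
time: 10.05
tcp_pos: [499.3, -53.1, 134.0]
tcp_rot: [[-0.715, -0.612, 0.339], [-0.632, 0.772, 0.061], [-0.299, -0.171, -0.939]]
force: [4.4, -3.8, -1.6]
finger_gap: 0.176
```

```bash
python3 - <<'E'
from h import *
from cell import *
s=get_state(); p,R=pose(KA0+2.31-.9,40); print(s["time"],s["joint_pos"],s["force"],s["ft_torque"],s["finger_gap"]*85.4); print(delta(s,p,R)); print("tool-frame force",s["tcp_rot"].T@s["force"])
L=[]
for n in ("top","scene"):
    c=camera(n); pickle.dump(c,open(f"{n}5.pkl","wb"))
    L.append(np.ascontiguousarray(rect(c,AX,*basis(),5,130,1.4)))
cv2.imwrite("pics/w3.png",np.hstack(L))
E
```

```text
10.05 [ 0.21654819  0.00287008 -0.51284983  0.02049689 -0.70410303 -1.10365877] [ 4.40606899 -3.79695378 -1.61153857] [-1.50653439 -0.34044294 -0.62026485] 15.00176292473661
[ 0.0056 -0.0048  0.0052  0.0005  0.0013 -0.0042]
tool-frame force [-0.26545376 -5.35362423  2.77409451]
```

View pics/w3.png

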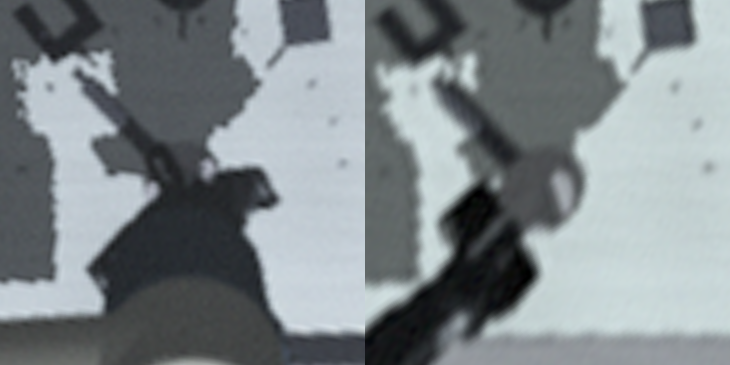

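```bash
cat > z.py <<'E'
from h import *
import sys
k=sys.argv[1]
L=[]
ex,ey,n=basis()
C=AX+105*(np.cos(.65)*ex+np.sin(.65)*ey)
a=.65; er=np.cos(a)*ex+np.sin(a)*ey; et=-np.sin(a)*ex+np.cos(a)*ey   # up=outward, left = ccw
for nme in ("top","scene"):
    c=pickle.load(open(f"{nme}{k}.pkl","rb"))
    im=np.ascontiguousarray(rect(c,C,er,et,n,5,45,4.4)); L.append(im)
cv2.imwrite(f"pics/z{k}.png",np.hstack(L)); print(L[0].shape)
E
python3 z.py 5
```

```text
(398, 398, 3)
```

View pics/z5.png

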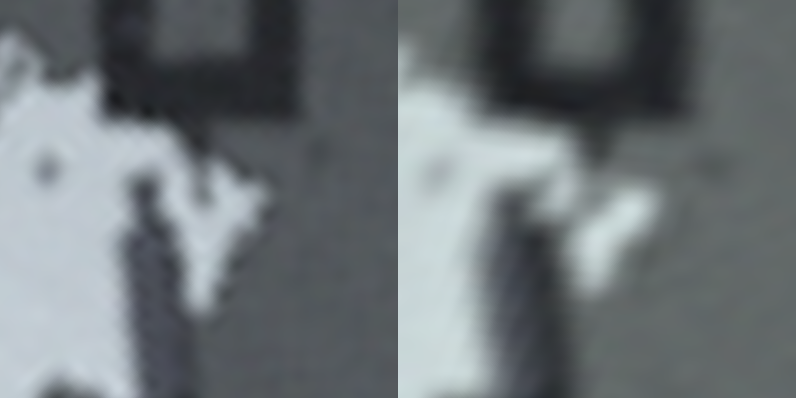

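```bash
python3 - <<'E'
from h import *
ex,ey,n=basis(); a=.65; er=np.cos(a)*ex+np.sin(a)*ey; et=-np.sin(a)*ex+np.cos(a)*ey
C=AX+105*er
for nm in("top","scene"):
    c=pickle.load(open(nm+"5.pkl","rb")); o=-c["R"].T@c["t"]
    v=C-o; v/=abs(v@n)
    # point at height 0 appears on plane h=5 shifted by -v*5... 
    print(nm,o, "face pt appears in h5 plane at (er,et) shift mm:",-5*(v@er),-5*(v@et))
    # mean z of tab
    X=(cloud(c)-AX)@np.c_[er,et,n]
    m=(c["z_map"]>0)
    for lo,hi,t0,t1,l in ((120,126,-20,20,"tab base"),(60,95,-40,-20,"face R"),(60,95,25,40,"face L")):
        q=X[m&(X[...,0]>lo)&(X[...,0]<hi)&(X[...,1]>t0)&(X[...,1]<t1)]; print(l,len(q),np.median(q[:,2]) if len(q) else None)
E
```

```text
top [ 406.54325695  -57.8518485  1264.47032141] face pt appears in h5 plane at (er,et) shift mm: 0.6301545002150732 -0.7584880514792723
tab base 23 1.2774128967610485
face R 67 1.3166956625849775
face L 169 417.24824360899265
scene [1068.51873459 -682.17054813 1282.57991778] face pt appears in h5 plane at (er,et) shift mm: 0.5911213677937968 -5.5218579205459974
tab base 26 6.489328505488358
face R 51 3.1186257871982104
face L 122 409.65623536294856
```

Emit:
arm_command --pt "0 0 0 0 0 0.02" --pt "0 0 0 0 0 0.045" --pt "0 0 0 0 0 0.06" --pt "0 0 0 0 0 0.06" --pt "0 0 0 0 0 0.06"

```text
time: 10.78
tcp_pos: [499.5, -53.3, 134.1]
tcp_rot: [[-0.767, -0.545, 0.339], [-0.561, 0.826, 0.061], [-0.313, -0.143, -0.939]]
force: [2.9, -3.4, -1.7]
finger_gap: 0.176
```

```bash
python3 - <<'E'
from h import *
from cell import *
s=get_state(); print(s["time"],s["joint_pos"],s["force"],s["finger_gap"]*85.4)
for n in ("top","scene"):
    c=camera(n); pickle.dump(c,open(f"{n}6.pkl","wb"))
E
python3 z.py 6
```

```text
10.775 [ 0.21627168  0.00296794 -0.51279413  0.02079588 -0.70377802 -1.19365372] [ 2.86959703 -3.41854778 -1.73031032] 15.02673651261118
(398, 398, 3)
```

View pics/z6.png

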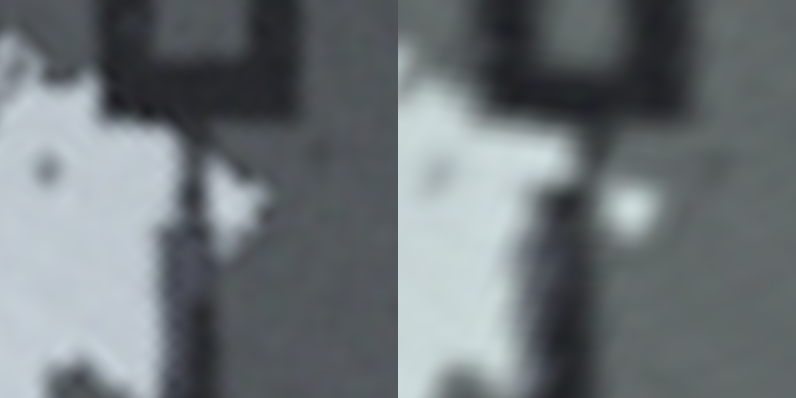

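Emit:
arm_command --pt "0 0 0 0 0 0.008" --pt "0 0 0 0 0 0.015" --pt "0 0 0 0 0 0.015" --pt "0 0 0 0 0 0.015"

```text
time: 11.38
tcp_pos: [499.5, -53.3, 134.1]
tcp_rot: [[-0.779, -0.528, 0.339], [-0.542, 0.838, 0.061], [-0.316, -0.136, -0.939]]
force: [2.8, -3.2, -1.3]
finger_gap: 0.174
```

```bash
python3 - <<'E'
from h import *
from cell import *
s=get_state(); print(s["time"],s["joint_pos"],s["force"],s["finger_gap"]*85.4)
for n in ("top","scene"):
    c=camera(n); pickle.dump(c,open(f"{n}7.pkl","wb"))
E
python3 z.py 7
```

```text
11.375 [ 0.21625523  0.00299746 -0.51279811  0.02083205 -0.70377758 -1.21612404] [ 2.80299037 -3.23548398 -1.26514886] 14.87116269803031
(398, 398, 3)
```

View pics/z7.png

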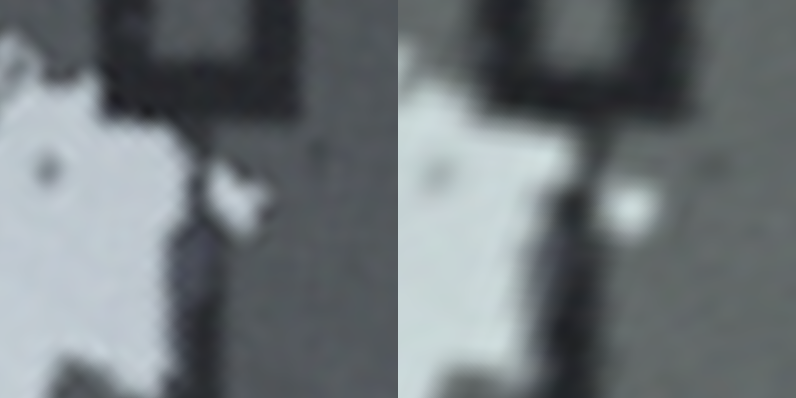

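Emit:
arm_command --pt "0 0 0 0 0 0.005" --pt "0 0 0 0 0 0.005" --pt "0 0 0 0 0 0.005"

```text
time: 11.85
tcp_pos: [499.5, -53.3, 134.1]
tcp_rot: [[-0.783, -0.522, 0.339], [-0.536, 0.842, 0.061], [-0.317, -0.134, -0.939]]
force: [3.6, -3.2, -2.3]
finger_gap: 0.172
```

Emit:
arm_command --pt "0 0 0 0 0 0" --pt "0 0 0 0 0 0" --pt "0 0 0 0 0 0" --pt "0 0 0 0 0 0" --pt "0 0 0 0 0 0" --pt "0 0 0 0 0 0" --fingers 60

```text
time: 12.6
tcp_pos: [499.5, -53.3, 134.1]
tcp_rot: [[-0.783, -0.522, 0.339], [-0.535, 0.842, 0.061], [-0.317, -0.134, -0.939]]
force: [-0.3, -0.7, 0.9]
finger_gap: 0.705
```

Emit:
arm_command --pt "0 0 -0.04 0 0 0" --pt "0 0 -0.1 0 0 0" --pt "0 0 -0.2 0 0 0" --pt "0 0 -0.35 0 0 0" --pt "0 0 -0.5 0 0 0" --pt "0 0 -0.6 0 0 0" --pt "0 0 -0.6 0 0 0"

```text
time: 13.48
tcp_pos: [449.1, -62.5, 278.0]
tcp_rot: [[-0.781, -0.521, 0.344], [-0.535, 0.842, 0.061], [-0.322, -0.136, -0.937]]
force: [0.2, 0.7, -0.9]
finger_gap: 0.702
```

```bash
python3 - <<'E'
from h import *
from cell import *
s=get_state(); print(s["time"],s["joint_pos"],s["force"],s["finger_gap"]*85.4)
# where would 250 mm to robot's right (-y) be in tool axes
print(np.round(s["tcp_rot"].T@np.array([0,-220,0])/250,3), s["tcp_pos"])
E
```

```text
13.475 [ 0.22297901 -0.19507953 -0.3064384   0.01828685 -1.10263243 -1.22210873] [ 0.23423205  0.70585937 -0.85810325] 59.97840398438998
[ 0.471 -0.741 -0.054] [449.12042219 -62.51405288 278.04853336]
```

Clear of the knob; moving aside for a free look.

Emit:
arm_command --pt "0.1 -0.15 -0.03 0 0 0" --pt "0.2 -0.32 -0.05 0 0 0" --pt "0.32 -0.5 -0.05 0 0 0" --pt "0.42 -0.66 -0.05 0 0 0" --pt "0.5 -0.8 -0.05 0 0 0" --pt "0.5 -0.8 -0.05 0 0 0" --pt "0.5 -0.8 -0.05 0 0 0"

```text
time: 14.35
tcp_pos: [451.2, -298.4, 276.1]
tcp_rot: [[-0.781, -0.521, 0.343], [-0.535, 0.843, 0.062], [-0.322, -0.135, -0.937]]
force: [0.4, 0.3, 0.1]
finger_gap: 0.702
```

```bash
python3 - <<'E'
from h import *
from cell import *
s=get_state(); print(s["time"],s["tcp_pos"],s["force"])
L=[]
for n in ("top","scene"):
    c=camera(n); pickle.dump(c,open(f"{n}8.pkl","wb"))
    L.append(np.ascontiguousarray(rect(c,AX,*basis(),5,130,1.5)))
    cv2.imwrite(f"pics/{n}8.png",c["frame"][:,:,::-1])
cv2.imwrite("pics/w8.png",np.hstack(L))
E
python3 z.py 8
```

```text
14.35 [ 451.19805605 -298.40498356  276.13561169] [0.41692628 0.30892093 0.07215572]
(398, 398, 3)
```

View pics/w8.png

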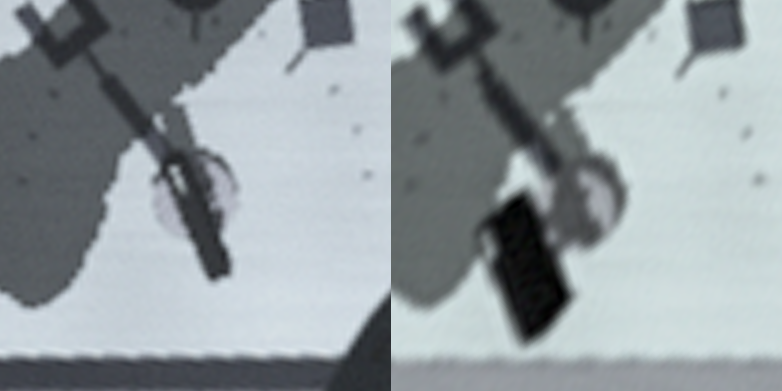

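View pics/z8.png

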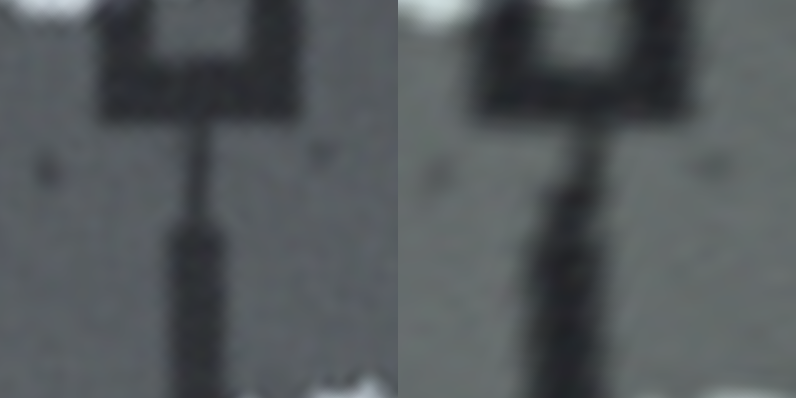

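View pics/top8.png

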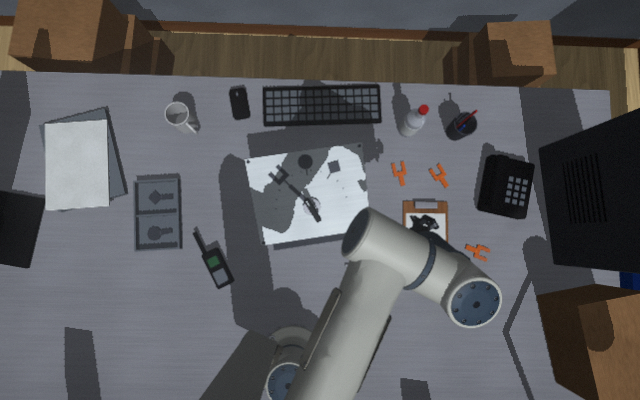

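```bash
python3 -c "
from cell import *
print(job_done()); print(get_state()['time'])"
```

```text
the job is handed in; nothing more can be done
None
the job is handed in; nothing more can be done
```

The pointer is set to the fork tab, and the job was handed in at about 14.5 s of the 69 s allowed. `job_done()` gives no verdict.

- **Which tab:** The tag on the clipboard is the steel fork. The diamond and round tags lie in the tray, and the orange forks are look-alikes.
- **Winding down:** I gripped the bar along the tilted axis and wound anticlockwise until the pointer was at about 0.54 rad in the top view and 0.48 in the scene view. The limit for the fork tab is 0.725.
- **Coming up:** I then wound clockwise only, in shrinking steps, to the middle of the fork tab.
- **Release:** I let go and retracted along the axis. The arm is clear of everything, above and to the side of the dial, and I did not touch any tag.

**Last checks:**
- **Pointer:** In the top view, with the dial clear, the pointer, the black line and the tab's middle line up within about 1 mm (roughly 0.01 rad).
- **Play:** The bar sits at about 1.31 rad against about 1.05 for the pointer, so it leads by about 0.26. That means the play is taken up clockwise.
- **Forces:** The wrist force stayed below about 13 N at every reading I took.

**Disagreement between views:** While I was closing in, the scene camera read about 0.02 rad more still to go than the top camera. I relied mainly on the top camera, since it sees the dial more nearly face-on, with a small allowance for the scene reading. After release the scene view agreed within its blur.

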